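# Unstack the lab delivery onto its stations

### The job

The things for the next run have been left in one stack on the black mat. Take the stack apart and set each thing down gently (no dropping), upright and centred on its own station: the steel weight on the balance pan, the square carton on the small cold plate, square between its two lips, the glass jar on the round stirrer plate, and the metal tube block lengthwise between the lips of the block heater. Let go of everything and leave the white bottle and the pipette-tip box alone.

Things in the scene. Friction and masses are not known exactly. Their poses are not given: they have to be found in the camera images.
- weight_mid (a point): Steel balance weight, the top of the stack at the start: upright cylinder 30 mm in diameter and 34 mm tall with a narrower button on top (neck 20 mm, button 27 mm in diameter), 46 mm tall in all, 0.2 kg. The point is on its axis, 23 mm above its underside; z is up along its axis. At the start it stands roughly centred on the carton.
- carton_mid (a point): Square cardboard sample carton, second from the top: 42 x 42 mm, 44 mm tall, about 80 g. The point is its centre, 22 mm above its underside; x and y are square to its sides, z up. At the start it stands on the jar, its corners just inside the jar's lid.
- jar_mid (a point): Round amber glass jar with a flat white lid of the same width, third from the top: 62 mm in diameter, 50 mm tall, straight-sided, about 0.18 kg. The point is its centre, 25 mm above its underside; z is up. At the start it stands on the metal block.
- block_mid (a point): Aluminium tube block with dark tube holes in its flat top, the bottom of the stack: 96 mm long (its x) by 64 mm wide (its y), 50 mm tall, about 0.5 kg. The point is its centre, 25 mm above its underside; z up. It lies at the start on a black rubber mat 4 mm thick; grip it across its 64 mm width.
- balance_pan (a point): Balance: a flat white fixed instrument 180 x 140 mm, 30 mm tall, with a strip of display and four small keys towards the robot and a round steel weighing pan 82 mm in diameter. The point is the centre of the pan's top face, 40 mm above the table; z up. Place of the steel weight.
- cooler_plate (a point): Cold plate: a low grey fixed base 130 x 130 mm, 22 mm tall, with a square aluminium plate in its middle. The point is the centre of the plate's top face, 28 mm above the table. Lips 6 mm high run along y at the plate's two x ends, 62 mm apart inside (31 mm either way from the point); the two y sides are open, so the fingers have room there; x and y are along the plate's sides. Place of the carton.
- stirrer_plate (a point): Stirrer: a grey fixed box 150 x 126 mm, 40 mm tall, with one black knob on its front and a round white ceramic plate 110 mm in diameter on top. The point is the centre of the plate's flat top face, 50 mm above the table; z up. Place of the jar.
- heater_plate (a point): Block heater: a white fixed box 170 x 126 mm, 50 mm tall, with a dark oblong metal plate 130 x 90 mm on top. The point is the centre of the plate's top face, 56 mm above the table; x runs along the plate's length. Lips 6 mm high run along y at its two x ends, 118 mm apart inside (59 mm either way from the point); the long y sides are open, so the fingers have room there. Place of the metal block, lengthwise along x.
- bottle: Bystander: white plastic bottle with a blue cap, loose and standing, 52 mm in diameter, 100 mm tall. Origin at the centre of its underside. To be left alone.
- tipbox: Bystander: blue pipette-tip box with a clear lid, loose, 60 x 85 mm, 49 mm tall. Origin at the centre of its underside. To be left alone.
Mind the look-alikes: they are no part of the job. Leave any purple look-alike of the part that bears jar_mid alone.

How it is judged:
At the end, for the whole second after the job is handed in: All released, upright and at rest on their stations: weight and jar within 15 mm of the plate centres; carton within 12 mm in x, 15 in y, square within 0.2 rad; block within 13 mm in x, 15 in y, lengthwise within 0.2 rad (z of weight_mid in the frame of balance_pan between 0.019 and 0.027 m and angle between each of weight_mid, carton_mid, jar_mid, block_mid's own z axis and vertical below 0.1 rad and linear speed of each of weight, carton, jar, block below 0.02 m/s and angular speed of each of weight, carton, jar, block below 0.2 rad/s and horizontal distance between weight_mid and balance_pan below 0.015 m and z of carton_mid in the frame of cooler_plate between 0.018 and 0.026 m and x of carton_mid in the frame of cooler_plate between -0.012 and 0.012 m and y of carton_mid in the frame of cooler_plate between -0.015 and 0.015 m and (angle between the x axis of carton_mid and the x axis of cooler_plate, either way round below 0.2 rad or angle between the x axis of carton_mid and the y axis of cooler_plate, either way round below 0.2 rad) and z of jar_mid in the frame of stirrer_plate between 0.021 and 0.029 m and horizontal distance between jar_mid and stirrer_plate below 0.015 m and z of block_mid in the frame of heater_plate between 0.021 and 0.029 m and x of block_mid in the frame of heater_plate between -0.013 and 0.013 m and y of block_mid in the frame of heater_plate between -0.015 and 0.015 m and angle between the x axis of block_mid and the x axis of heater_plate, either way round below 0.2 rad); the robot touches nothing.
It fails at once if the white bottle or the tip box is shifted more than 30 mm or tipped (distance of any of bottle, tipbox from where it was at the start of the episode above 0.03 m or angle between any of bottle, tipbox's own z axis and vertical above 0.35 rad).
It fails at once if the steel weight is dropped or thrown (flies free at more than 0.5 m/s, a fall of some 13 mm) (linear speed of weight above 0.5 m/s and contact force between weight and anything else below 0.05 N).
It fails at once if the carton is dropped or thrown (flies free at more than 0.5 m/s, a fall of some 13 mm) (linear speed of carton above 0.5 m/s and contact force between carton and anything else below 0.05 N).
It fails at once if the glass jar is dropped or thrown (flies free at more than 0.5 m/s, a fall of some 13 mm) (linear speed of jar above 0.5 m/s and contact force between jar and anything else below 0.05 N).
It fails at once if the metal block is dropped or thrown (flies free at more than 0.5 m/s, a fall of some 13 mm) (linear speed of block above 0.5 m/s and contact force between block and anything else below 0.05 N).
It also fails if it takes over 144 s, if anything falls off the work surface, if the arm or the gripper's body presses on something with over 40 N, if the wrist force passes 120 N, or if a joint passes its speed limit or range.

### The arm

A 7-joint arm with a two-finger parallel gripper is mounted at the origin on the work surface. World frame = base frame: x ahead of the robot, y to its left, z up, the work surface at z = 0. Lengths are in m, angles in rad, forces in N, time in s.
With the tool pointing down it reaches from about 0.425 to 1.025 m from the base axis. Payload 9.4 kg.
Tool frame: the origin (TCP) lies where the fingers leave the gripper's body, on its centre line; the fingertips stand 84 mm ahead of it and the grasp point (between the pads) lies 65 mm ahead of it; x points along the fingers, y is the direction in which the jaws open and shut, and the axes are right-handed (so a half turn about x gives the same grasp; the last joint's range is limited). The gripper opens to 93 mm and grips with 3 to 60 N. Pads are 15 mm wide; open, the fingers measure 128 mm over their backs; the gripper's body (75 mm by 188 mm) begins 65 mm behind the grasp point.
Start: joints at [1.076, 0.599, -0.003, 1.599, 0.002, 0.943, -0.08], TCP at [0.294, -0.663, 0.303] pointing down, gripper open.
Joint ranges: [-2.57, 2.57], [-0.35, 1.97], [-1.29, 1.29], [0.11, 2.56], [-1.05, 4.19], [0.11, 1.86], [-2.63, 2.63]. Speed limits (rad/s): [2.22, 2.22, 3.01, 3.01, 3.14, 3.14, 3.14].

### API

Orientations are given as [roll, pitch, yaw] about the fixed x, y, z axes, in that order (R = Rz(yaw) Ry(pitch) Rx(roll)).
In Python, from cell import bot, imaging, job gives the robot as it stands.
- The arm moves only by the shell command python3 -m creep 'ROWS'. ROWS is JSON, a list that holds one entry, the list of rows, each a list of 7 numbers: the shift along the world's x, y, z in cm, then the turn, a rotation vector about the world's x, y, z in rad, then the gripper command: -1 is shut, 1 is fully open, values between are in proportion. In form: [[[tx, ty, tz, wx, wy, wz, hand], ...]]. A call has 1 to 20 rows; each row is the pose to reach, as a shift and turn from the pose commanded when the call began; what a row does not reach only later rows make up. A row lasts 1/8 s, in which the tool goes at most 62.5 mm and 10.7 degrees, less where a joint would pass 70% of its speed; a pose out of reach is approached as far as the arm can. A call with a gripper value outside its range is refused whole. The fingers move at their own pace and stop on an object; the grip force is fixed at half the most. Time passes only in rows, so rows that repeat a pose let the fingers close. It gives the time, the measured TCP pose, the force and the opening at its end, in the units of the state.
- bot.sense(): the state, without advancing time (a new reading comes with each control period).
- imaging.capture(name): name is "scene" or "top" or "wrist"; returns (picture, depth): 480x640x3 uint8, blue, green, red; 480x640 float32, m along the optical axis (not along the pixel's ray), 0 where there is no reading.
- imaging.get_calibration(name): a dict with "mtx" (3x3 intrinsics, pixels), "R" (3x3) and "t" (3): a world point X has camera coordinates R X + t; the wrist camera has in their place "hand_eye" (4x4, takes a point from camera to tool coordinates, whose origin is the TCP and whose axes are the tool frame's). Camera axes: x right, y down, z forward; pixel columns grow to the right and rows downward; lengths in m; the calibration is good to about 2 mm. The wrist camera is an equidistant fisheye: a pixel r from the principal point sees the ray r / f radians off the axis. A picture is of the moment at which its call begins: read the wrist's pose just before it. get_calibration takes no time and is no camera call.
- job.close_job(): hands the job in, once; it reports no verdict.
The state is a dict: "time": time; "joints": joint angles; "joint_velocities": joint speeds; "joint_efforts": joint torques, N m; "position": TCP position; "orientation": TCP orientation; "ft_force": force on the tool from outside, world axes, zero at the start; "wrist_torque": the same for the moment, N m; "grip_width": finger opening in m.
Only numpy, scipy, OpenCV 4.12 (cv2) and the standard library are available. Lean on these libraries where they do the work, as an engineer would, in place of code of your own. Each camera call takes 0.05 s, during which the arm holds its last target.

## Working session

There is one attempt and no reset: what is moved stays moved. The work goes in short steps, Python scripts to look and compute and a shell command to move; the robot and the scene stay as the last step left them, time stands still between calls to the robot, and variables do not carry over. Pictures are saved under pics/ and viewed, and the job is handed in when it is done.

```bash
ls; mkdir -p pics; python3 - <<'E'
from cell import bot, imaging, job
import cv2,numpy as np
s=bot.sense();print({k:np.round(v,3).tolist() for k,v in s.items()})
for n in("scene","top"):
    p,d=imaging.capture(n);cv2.imwrite(f"pics/{n}0.png",p);np.save(f"pics/{n}0.npy",d)
    c=imaging.get_calibration(n);print(n,{k:np.round(v,3).tolist() for k,v in c.items()})
    print((-np.array(c['R']).T@np.array(c['t']).ravel()).round(3))
print(imaging.get_calibration("wrist"))
E
```

```text
pics
{'time': 0.0, 'joints': [1.076, 0.6, -0.003, 1.6, 0.002, 0.943, -0.08], 'joint_velocities': [0.001, -0.0, 0.001, 0.0, 0.001, 0.001, -0.001], 'joint_efforts': [0.0, -76.507, 1.498, -25.235, -0.052, 0.017, 0.0], 'position': [0.294, -0.662, 0.302], 'orientation': [-1.486, 1.569, 2.073], 'ft_force': [0.42, -0.48, 0.077], 'wrist_torque': [0.022, -0.013, -0.017], 'grip_width': 0.093}
scene {'mtx': [[438.879, 0.0, 319.334], [0.0, 438.879, 238.055], [0.0, 0.0, 1.0]], 'R': [[-0.014, 1.0, 0.004], [0.6, 0.012, -0.8], [-0.8, -0.008, -0.6]], 't': [-0.012, -0.247, 1.438]}
[1.298 0.027 0.666]
top {'mtx': [[557.188, 0.0, 325.446], [0.0, 557.188, 239.968], [0.0, 0.0, 1.0]], 'R': [[0.004, -1.0, -0.004], [-0.989, -0.003, -0.151], [0.151, 0.005, -0.989]], 't': [0.014, 0.562, 1.519]}
[0.326 0.009 1.586]
{'mtx': array([[371.64829954,   0.        , 318.14870985],
       [  0.        , 371.64829954, 240.05356316],
       [  0.        ,   0.        ,   1.        ]]), 'hand_eye': array([[ 5.20116832e-04, -2.51900681e-01,  9.67752952e-01,
        -8.18773142e-02],
       [ 9.99999815e-01,  4.36679940e-04, -4.23782496e-04,
        -1.40308320e-04],
       [-3.15847202e-04,  9.67752993e-01,  2.51900862e-01,
        -6.85815374e-02],
       [ 0.00000000e+00,  0.00000000e+00,  0.00000000e+00,
         1.00000000e+00]])}
```

View pics/scene0.png

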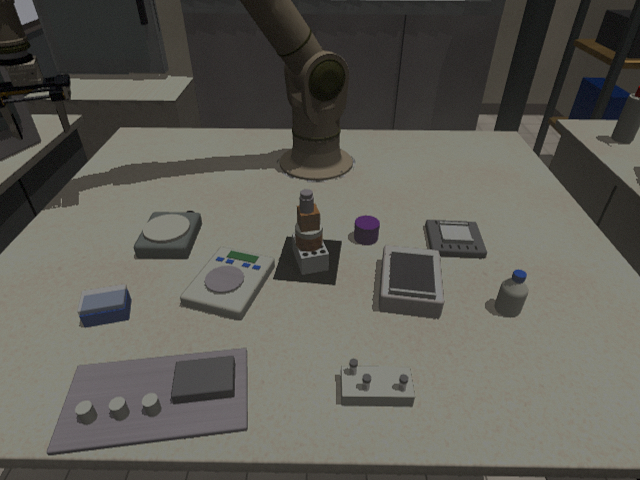

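View pics/top0.png

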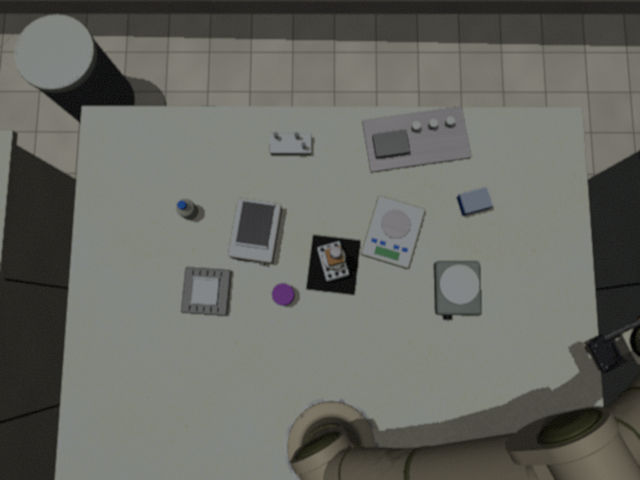

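The stack is on the mat at scene (308,235) and top (333,262). The stations, in top pixels, are balance (395,222), stirrer (460,285), heater (257,224) and cold plate (205,290). The purple puck at (284,295) is the look-alike, so I'm leaving it alone.

```bash
cat > h.py <<'E'
from cell import bot, imaging, job
import cv2,numpy as np
from scipy.spatial.transform import Rotation as Ro
def cal(n):
    c=imaging.get_calibration(n);return np.array(c['mtx']),np.array(c['R']),np.array(c['t']).ravel()
def cloud(n,d):
    K,R,t=cal(n);v,u=np.mgrid[:480,:640]
    P=np.stack([(u-K[0,2])/K[0,0]*d,(v-K[1,2])/K[1,1]*d,d],-1)
    return (P-t)@R
def proj(n,X):
    K,R,t=cal(n);c=np.atleast_2d(X)@R.T+t;return (c[:,:2]/c[:,2:])@K[:2,:2].T+K[:2,2]
def ortho(n,img,z,cx,cy,half=.1,px=400):
    # rows: +x up ; cols: +y left
    g=np.linspace(half,-half,px);X,Y=np.meshgrid(cx+g,cy+g,indexing='ij')
    q=proj(n,np.stack([X,Y,np.full_like(X,z)],-1).reshape(-1,3)).reshape(px,px,2).astype(np.float32)
    return cv2.remap(img,q[...,0],q[...,1],cv2.INTER_CUBIC)
E
python3 - <<'E'
from h import *
im=cv2.imread('pics/top0.png');d=np.load('pics/top0.npy');P=cloud('top',d)
st={'bal':(395,222,.04),'stir':(460,284,.05),'heat':(258,224,.056),'cool':(205,290,.028),'stack':(333,262,.054),'tip':(475,201,.049),'bot':(187,209,.1),'mat':(320,287,.004),'table':(150,350,0)}
T=[]
for k,(u,v,z) in st.items():
    w=P[v,u];print(k,w.round(4),'med z',np.median(P[v-3:v+4,u-3:u+4,2]).round(4))
    if k in('bal','stir','heat','cool','stack'):
        T.append(ortho('top',im,z,w[0],w[1],.1,260))
cv2.imwrite('pics/o1.png',np.vstack([np.hstack(T[:3]),np.hstack(T[3:]+[T[0]*0])]))
E
```

```text
bal [ 0.6142 -0.1795  0.0407] med z 0.0404
stir [ 0.4392 -0.3535  0.0548] med z 0.049
heat [0.6045 0.2048 0.0556] med z 0.0562
cool [0.4217 0.3522 0.0282] med z 0.027
stack [ 0.4882 -0.004   0.1478] med z 0.1461
tip [ 0.6747 -0.4061  0.044 ] med z 0.0482
bot [0.641  0.398  0.0826] med z 0.0754
mat [ 0.4333  0.0315 -0.0017] med z 0.0042
table [ 0.2553  0.5066 -0.0008] med z -0.0004
```

View pics/o1.png

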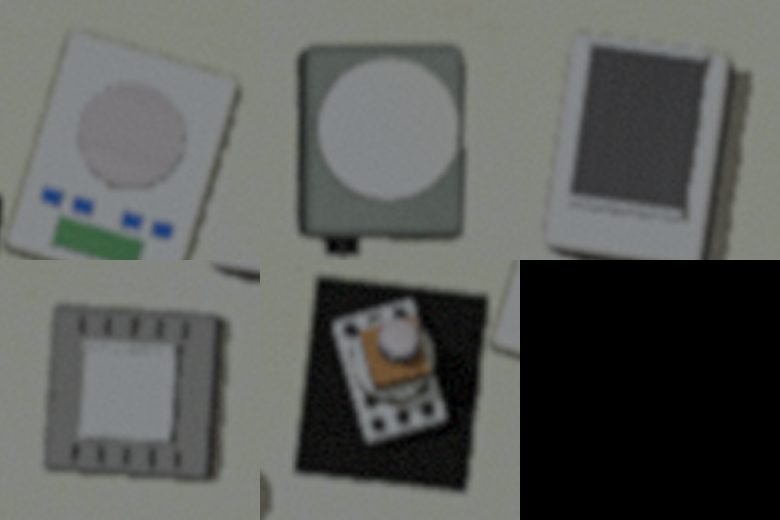

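```bash
cat >> h.py <<'E'
def pose():
    s=bot.sense();p=np.array(s['position']);R=Ro.from_euler('xyz',s['orientation']).as_matrix();return p,R,s
def wcloud(d,p,R):
    c=imaging.get_calibration('wrist');K=c['mtx'];H=c['hand_eye'];v,u=np.mgrid[:480,:640]
    a=(u-K[0,2])/K[0,0];b=(v-K[1,2])/K[1,1];th=np.hypot(a,b);s=np.tan(th)/np.maximum(th,1e-9)
    P=np.stack([a*s*d,b*s*d,d],-1)
    return (P@H[:3,:3].T+H[:3,3])@R.T+p
def wproj(X,p,R):
    c=imaging.get_calibration('wrist');K=c['mtx'];H=c['hand_eye']
    q=((np.atleast_2d(X)-p)@R-H[:3,3])@H[:3,:3]
    r=np.hypot(q[:,0],q[:,1]);th=np.arctan2(r,q[:,2]);
    return q[:,:2]/np.maximum(r,1e-9)[:,None]*th[:,None]*K[0,0]+K[:2,2]
def wortho(img,p,R,z,cx,cy,half=.1,px=400):
    g=np.linspace(half,-half,px);X,Y=np.meshgrid(cx+g,cy+g,indexing='ij')
    q=wproj(np.stack([X,Y,np.full_like(X,z)],-1).reshape(-1,3),p,R).reshape(px,px,2).astype(np.float32)
    return cv2.remap(img,q[...,0],q[...,1],cv2.INTER_CUBIC)
E
python3 - <<'E'
from h import *
p,R,s=pose();print(p.round(4),'\n',R.round(3))
H=imaging.get_calibration('wrist')['hand_eye'];print('cam off world',(R@H[:3,3]).round(3),'view',(R@H[:3,2]).round(3))
dt=np.load('pics/top0.npy');ds=np.load('pics/scene0.npy')
for n,d in(('top',dt),('scene',ds)):
    P=cloud(n,d)
    for lo,hi in((.185,.2),(.16,.18),(.14,.155),(.11,.145),(.095,.11),(.06,.095),(.045,.06)):
        m=(d>0)&(P[...,2]>lo)&(P[...,2]<hi)&(abs(P[...,0]-.49)<.08)&(abs(P[...,1])<.08)
        q=P[m]
        if len(q)>3: print(n,lo,hi,len(q),q.mean(0).round(4),q.min(0).round(3),q.max(0).round(3))
E
```

```text
[ 0.294  -0.6623  0.302 ] 
 [[-0.001  0.406 -0.914]
 [ 0.001 -0.914 -0.406]
 [-1.    -0.001  0.   ]]
cam off world [0.063 0.028 0.082] view [-0.231 -0.101 -0.968]
top 0.185 0.2 87 [ 0.5117 -0.0098  0.1933] [ 0.499 -0.021  0.186] [0.524 0.002 0.199]
top 0.16 0.18 18 [ 0.5036 -0.0067  0.1746] [ 0.497 -0.022  0.162] [0.521 0.004 0.18 ]
top 0.14 0.155 139 [ 0.5019 -0.0039  0.1475] [ 0.483 -0.03   0.14 ] [0.532 0.017 0.155]
top 0.11 0.145 61 [ 0.4954 -0.0029  0.1336] [ 0.479 -0.03   0.11 ] [0.52  0.02  0.145]
top 0.095 0.11 123 [ 0.4997 -0.0034  0.103 ] [ 0.477 -0.034  0.096] [0.537 0.025 0.11 ]
top 0.06 0.095 34 [ 0.4832 -0.0057  0.0695] [ 0.454 -0.046  0.06 ] [0.542 0.028 0.094]
top 0.045 0.06 362 [ 0.4956 -0.0017  0.0535] [ 0.451 -0.046  0.045] [0.558 0.04  0.06 ]
scene 0.185 0.2 97 [ 0.5144 -0.0094  0.193 ] [ 0.496 -0.022  0.187] [0.524 0.003 0.196]
scene 0.16 0.18 114 [ 0.5217 -0.0085  0.1703] [ 0.513 -0.023  0.16 ] [0.527 0.005 0.18 ]
scene 0.14 0.155 185 [ 0.5179 -0.0048  0.1473] [ 0.483 -0.031  0.141] [0.534 0.018 0.155]
scene 0.11 0.145 310 [ 0.5236 -0.0057  0.1278] [ 0.492 -0.032  0.11 ] [0.534 0.018 0.145]
scene 0.095 0.11 232 [ 0.5242 -0.0057  0.1028] [ 0.487 -0.035  0.095] [0.539 0.024 0.11 ]
scene 0.06 0.095 329 [ 0.5297 -0.0041  0.0775] [ 0.507 -0.035  0.06 ] [0.54  0.025 0.095]
scene 0.045 0.06 369 [5.33e-01 5.00e-04 5.32e-02] [ 0.467 -0.046  0.045] [0.557 0.038 0.06 ]
```

```bash
python3 -m creep '[[[21,65.5,12,0,0,0,1],[21,65.5,12,0,0,0,1],[21,65.5,12,0,0,0,1],[21,65.5,12,0,0,0,1],[21,65.5,12,0,0,0,1],[21,65.5,12,0,0,0,1],[21,65.5,12,0,0,0,1],[21,65.5,12,0,0,0,1],[21,65.5,12,0,0,0,1],[21,65.5,12,0,0,0,1],[21,65.5,12,0,0,0,1],[21,65.5,12,0,0,0,1],[21,65.5,12,0,0,0,1],[21,65.5,12,0,0,0,1],[21,65.5,12,0,0,0,1],[21,65.5,12,0,0,0,1]]]'
python3 - <<'E'
from h import *
p,R,s=pose();print(p.round(4),R.round(3))
im,d=imaging.capture('wrist');cv2.imwrite('pics/w1.png',im);np.save('pics/w1.npy',d);np.savez('pics/w1p.npz',p=p,R=R)
it,_=imaging.capture('top');cv2.imwrite('pics/top1.png',it)
E
```

```text
time: 2.1
position: [0.504, -0.0086, 0.4226]
orientation: [0.184, 1.57, -2.541]
ft_force: [-0.4, -0.1, 0.5]
grip_width: 0.0931
[ 0.504  -0.0086  0.4226] [[-0.     0.404 -0.915]
 [-0.    -0.915 -0.404]
 [-1.     0.     0.   ]]
```

View pics/w1.png

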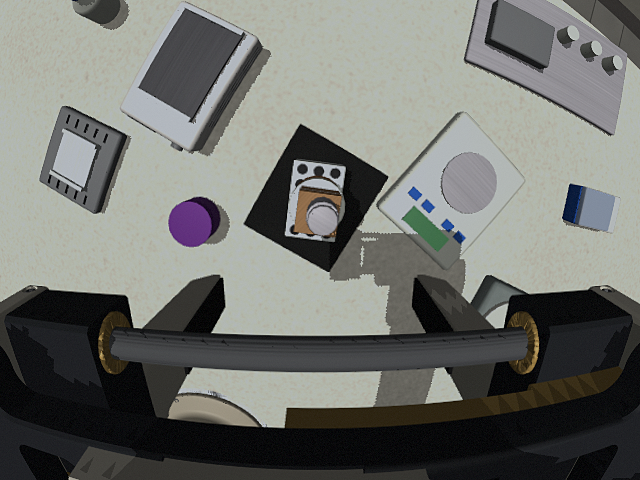

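The wrist view shows the stack at (318,200), balance pan (468,182), heater (190,65), cold plate (78,160) and the purple look-alike (194,221). I'll rectify each at its own height.

```bash
python3 - <<'E'
from h import *
im=cv2.imread('pics/w1.png');z=np.load('pics/w1p.npz');p,R=z['p'],z['R'];it=cv2.imread('pics/top0.png')
def g(im):
    im=im.copy();cv2.line(im,(130,0),(130,260),(0,0,255),1);cv2.line(im,(0,130),(260,130),(0,0,255),1);return im
A=[('heat',.56+.045,.205,.056,.1),('cool',.42,.352,.028,.08),('bal',.614,-.18,.04,.1)]
B=[('blk',.505,-.003,.054,.07),('cart',.505,-.003,.148,.05),('wt',.505,-.003,.194,.04)]
rows=[]
for S in(A,B): rows.append(np.hstack([g(wortho(im,p,R,zz,x,y,h,260)) for _,x,y,zz,h in S]))
cv2.imwrite('pics/o2.png',np.vstack(rows))
A=[('heat',.605,.205,.056,.1),('cool',.42,.352,.028,.08),('bal',.614,-.18,.04,.1),('stir',.43,-.36,.05,.1)]
cv2.imwrite('pics/o3.png',np.vstack([np.hstack([g(ortho('top',it,zz,x,y,h,260)) for _,x,y,zz,h in A[i:i+2]]) for i in(0,2)]))
E
```

```text
(no output)
```

View pics/o2.png

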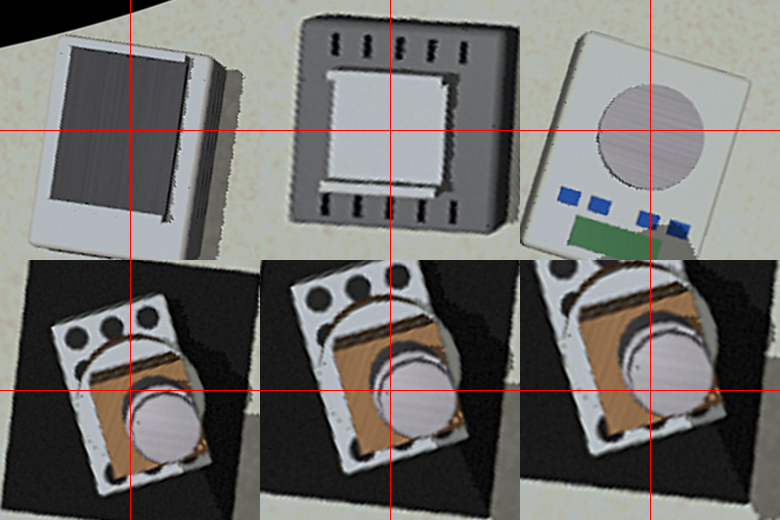

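View pics/o3.png

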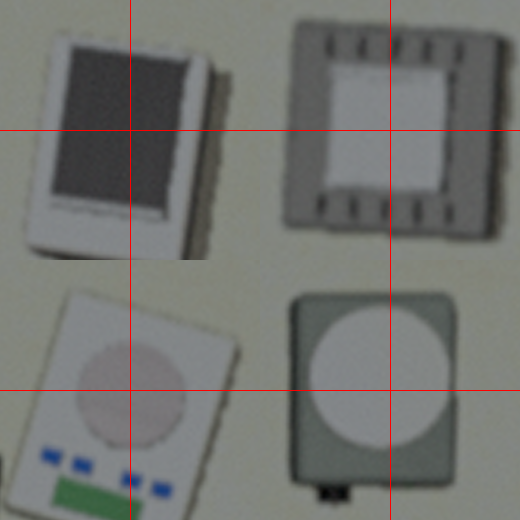

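```bash
python3 - <<'E'
from h import *
im=cv2.imread('pics/w1.png');z=np.load('pics/w1p.npz');p,R=z['p'],z['R'];it=cv2.imread('pics/top0.png')
N=800
def comp(m,c=None):
    m=cv2.morphologyEx(m.astype(np.uint8),cv2.MORPH_OPEN,np.ones((9,9)));n,l,s,ce=cv2.connectedComponentsWithStats(m)
    k=l[N//2,N//2]
    if k==0:k=1+np.argmax(s[1:,4])
    return (l==k).astype(np.uint8)
def run(src,name,zz,cx,cy,h,f):
    o=(wortho(im,p,R,zz,cx,cy,h,N) if src=='w' else ortho('top',it,zz,cx,cy,h,N))
    o=cv2.GaussianBlur(o,(0,0),2);hsv=cv2.cvtColor(o,cv2.COLOR_BGR2HSV).astype(int)
    m=comp(f(hsv,o.astype(int)));c=max(cv2.findContours(m,0,1)[0],key=cv2.contourArea);r=cv2.minAreaRect(c)
    s=2*h/(N-1);X=cx+h-r[0][1]*s;Y=cy+h-r[0][0]*s
    b=cv2.boxPoints(r);e=b[1]-b[0];
    ang=np.degrees(np.arctan2(-e[0],-e[1]))%90
    mo=cv2.moments(m,True);mx=cx+h-mo['m01']/mo['m00']*s;my=cy+h-mo['m10']/mo['m00']*s
    print(src,name,'rect',round(X,4),round(Y,4),'size',np.round(np.array(r[1])*s,4),'ang%90',round(ang,1),'cen',round(mx,4),round(my,4))
    v=o.copy();cv2.drawContours(v,[np.intp(b)],0,(0,0,255),2);return cv2.resize(v,(260,260))
T=[]
for src in'wt':
    k=1 if src=='w' else 1
    T.append(np.hstack([run(src,'heat',.056,.605,.205,.09,lambda H,o:H[...,2]<(105 if src=='w' else 105)),
    run(src,'cool',.028,.42,.352,.06,lambda H,o:H[...,2]>(165 if src=='w' else 160)),
    run(src,'bal',.04,.611,-.18,.055,lambda H,o:(o[...,2]-o[...,1])>(2 if src=='w' else 5))]))
run('t','stir',.05,.44,-.355,.062,lambda H,o:H[...,2]>155)
cv2.imwrite('pics/o4.png',np.vstack(T))
for nm,src,x,y,zz in (('heat','w',.605,.205,.056),('heat','t',.605,.205,.056),('cool','w',.42,.352,.028),('cool','t',.42,.352,.028),('bal','w',.61,-.18,.04),('bal','t',.61,-.18,.04),('balbody','w',.62,-.13,.03)):
    o=(wortho(im,p,R,zz,x,y,.005,5) if src=='w' else ortho('top',it,zz,x,y,.005,5));print(nm,src,o[2,2])
E
```

```text
w heat rect 0.6039 0.2123 size [0.0931 0.1293] ang%90 81.7 cen 0.604 0.2122
w cool rect 0.4216 0.3555 size [0.0745 0.0658] ang%90 86.5 cen 0.4215 0.3535
w bal rect 0.6247 -0.1898 size [0.0039 0.0047] ang%90 0.0 cen 0.6249 -0.1898
t heat rect 0.6045 0.2128 size [0.0933 0.1259] ang%90 81.7 cen 0.6062 0.2128Traceback (most recent call last):
  File "<stdin>", line 23, in <module>
  File "<stdin>", line 12, in run
  File "<stdin>", line 7, in comp
    return _wrapfunc(a, 'argmax', axis=axis, out=out, **kwds)
    return bound(*args, **kwds)
ValueError: attempt to get argmax of an empty sequence
```

```bash
python3 - <<'E'
from h import *
im=cv2.imread('pics/w1.png');z=np.load('pics/w1p.npz');p,R=z['p'],z['R'];it=cv2.imread('pics/top0.png')
N=400
def circ(src,zz,cx,cy,h,rad):
    o=(wortho(im,p,R,zz,cx,cy,h,N) if src=='w' else ortho('top',it,zz,cx,cy,h,N))
    g=cv2.GaussianBlur(o,(0,0),2)[...,0].astype(float);s=2*h/(N-1);gr=np.hypot(cv2.Sobel(g,6,1,0),cv2.Sobel(g,6,0,1))
    best=None;a=np.linspace(0,2*np.pi,180,endpoint=False)
    for r in np.arange(rad-.003,rad+.0031,.0005):
        for x in np.arange(-.02,.0201,.001):
            for y in np.arange(-.02,.0201,.001):
                c=((h-y-r*np.sin(a))/s).round().astype(int).clip(0,N-1);w=((h-x-r*np.cos(a))/s).round().astype(int).clip(0,N-1)
                v=np.minimum(gr[w,c],60).mean()
                if best is None or v>best[0]:best=(v,cx+x,cy+y,r)
    print(src,np.round(best,4))
circ('w',.04,.61,-.185,.075,.041);circ('t',.04,.61,-.185,.075,.041);circ('t',.05,.44,-.36,.085,.055)
circ('w',.194,.51,-.01,.05,.0135);circ('w',.104,.507,-.005,.06,.031);circ('t',.194,.51,-.01,.05,.0135)
T=[]
for src in'wt':
    o=(wortho(im,p,R,.028,.42,.352,.06,N) if src=='w' else ortho('top',it,.028,.42,.352,.06,N));T.append(o)
cv2.imwrite('pics/o4.png',np.hstack(T))
E
```

```text
w [ 5.2387e+01  6.0800e-01 -1.8000e-01  4.1500e-02]
t [10.8295  0.609  -0.181   0.0425]
t [27.2238  0.44   -0.352   0.054 ]
w [ 5.87295e+01  5.09000e-01 -1.00000e-02  1.25000e-02]
w [ 5.09356e+01  5.03000e-01 -5.00000e-03  3.20000e-02]
t [ 2.27282e+01  5.10000e-01 -9.00000e-03  1.35000e-02]
```

View pics/o4.png

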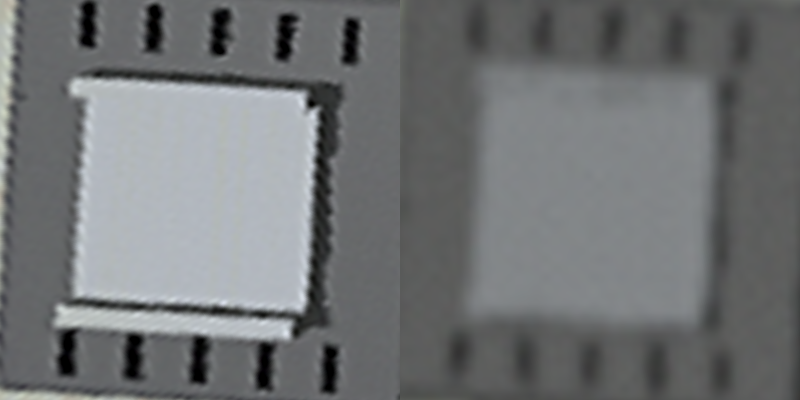

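```bash
python3 -m creep '[[[0.55,-0.1,-6,0,0,-0.122,1],[0.55,-0.1,-12,0,0,-0.122,1],[0.55,-0.1,-16,0,0,-0.122,1],[0.55,-0.1,-18.4,0,0,-0.122,1],[0.55,-0.1,-18.4,0,0,-0.122,1],[0.55,-0.1,-18.4,0,0,-0.122,1]]]'
python3 - <<'E'
from h import *
p,R,s=pose();print(p.round(4),R.round(3))
im,d=imaging.capture('wrist');cv2.imwrite('pics/w2.png',im)
it,_=imaging.capture('scene');cv2.imwrite('pics/s2.png',cv2.resize(it[150:300,230:400],None,fx=3,fy=3))
E
```

```text
time: 2.95
position: [0.5101, -0.0086, 0.2396]
orientation: [2.904, 1.57, 0.058]
ft_force: [-0.9, 0.4, 0.8]
grip_width: 0.0926
[ 0.5101 -0.0086  0.2396] [[ 0.001  0.291 -0.957]
 [ 0.    -0.957 -0.291]
 [-1.     0.    -0.001]]
```

View pics/w2.png

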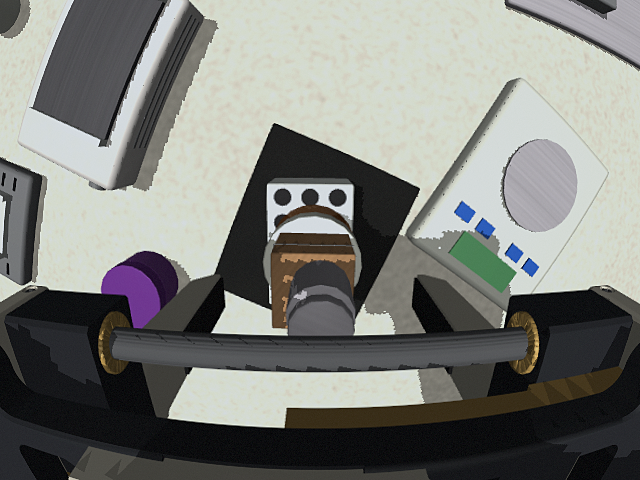

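View pics/s2.png

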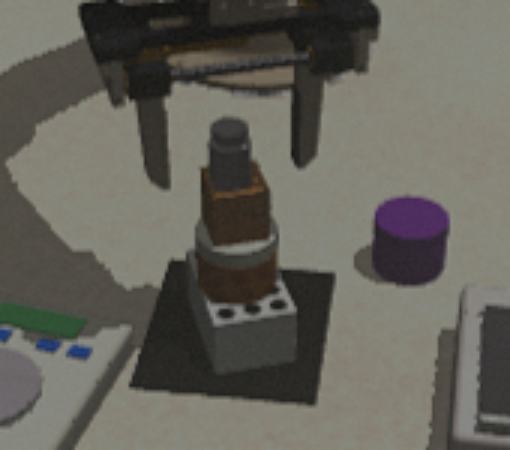

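The fingers straddle the weight, centred (wrist image: weight at col 320, fingertips at 218 and 420). Closing.

```bash
python3 -m creep '[[[0,0,0,0,0,0,-1],[0,0,0,0,0,0,-1],[0,0,0,0,0,0,-1],[0,0,0,0,0,0,-1],[0,0,0,0,0,0,-1],[0,0,0,0,0,0,-1],[0,0,0,0,0,0,-1],[0,0,0,0,0,0,-1]]]'; python3 -m creep '[[[0,0,1,0,0,0,-1],[0,0,3,0,0,0,-1],[0,0,6,0,0,0,-1],[0,0,6,0,0,0,-1]]]'
python3 - <<'E'
from h import *
p,R,s=pose();print(p.round(4))
im,d=imaging.capture('wrist');cv2.imwrite('pics/w3.png',im);np.save('pics/w3.npy',d);np.savez('pics/w3p.npz',p=p,R=R)
it,_=imaging.capture('top');cv2.imwrite('pics/t3.png',it)
E
```

```text
time: 4.05
position: [0.5095, -0.0086, 0.2386]
orientation: [-0.256, 1.57, -3.102]
ft_force: [-0.6, -0.0, -1.5]
grip_width: 0.0296
time: 4.55
position: [0.5105, -0.0086, 0.3009]
orientation: [2.887, 1.567, 0.041]
ft_force: [-0.0, 0.1, -1.6]
grip_width: 0.0292
[ 0.5105 -0.0086  0.3009]
```

View pics/w3.png

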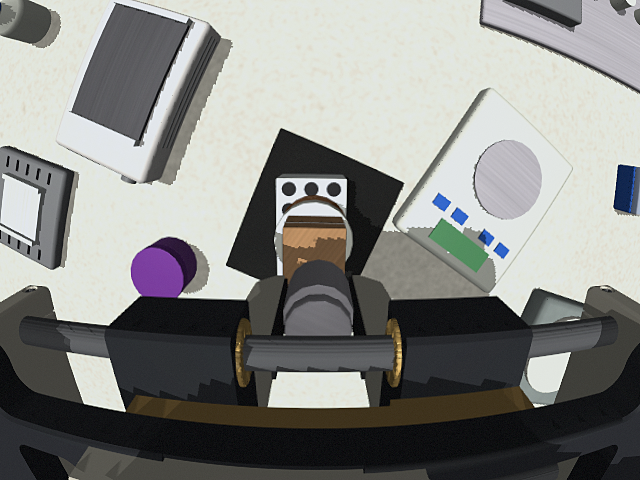

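```bash
python3 -m creep '[[[5,-8.6,0,0,0,0,-1],[9.8,-17.2,0,0,0,0,-1],[9.8,-17.2,0,0,0,0,-1],[9.8,-17.2,0,0,0,0,-1],[9.8,-17.2,-6,0,0,0,-1],[9.8,-17.2,-12,0,0,0,-1],[9.8,-17.2,-15,0,0,0,-1],[9.8,-17.2,-15.5,0,0,0,-1],[9.8,-17.2,-15.5,0,0,0,-1],[9.8,-17.2,-15.5,0,0,0,-1]]]'
python3 - <<'E'
from h import *
p,R,s=pose();print(p.round(4))
im,d=imaging.capture('wrist');cv2.imwrite('pics/w4.png',im)
E
```

```text
time: 5.9
position: [0.6083, -0.1806, 0.1452]
orientation: [2.636, 1.569, -0.209]
ft_force: [0.0, 0.2, -1.4]
grip_width: 0.0297
[ 0.6083 -0.1806  0.1452]
```

View pics/w4.png

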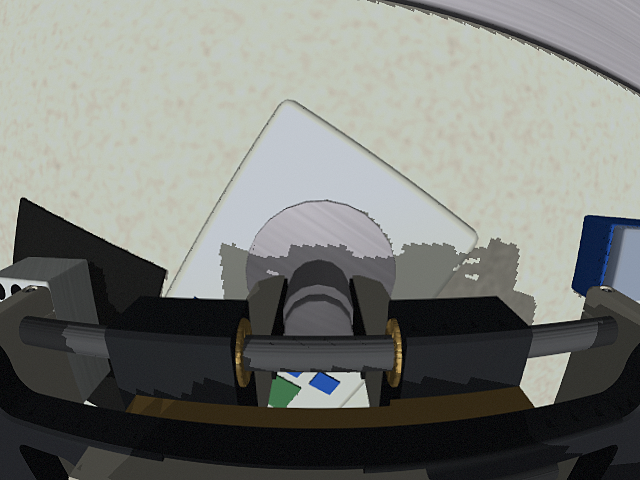

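Centred over the pan. Lowering slowly.

```bash
python3 -m creep '[[[0,0,-0.8,0,0,0,-1],[0,0,-1.2,0,0,0,-1],[0,0,-1.3,0,0,0,-1],[0,0,-1.4,0,0,0,-1],[0,0,-1.4,0,0,0,-1]]]'
```

```text
time: 6.58
position: [0.6074, -0.1806, 0.1305]
orientation: [0.146, 1.57, -2.7]
ft_force: [-3.8, 1.3, 8.5]
grip_width: 0.0295
```

```bash
python3 -m creep '[[[0,0,0,0,0,0,0],[0,0,0,0,0,0,0],[0,0,0,0,0,0,0.5],[0,0,0,0,0,0,0.5],[0,0,0,0,0,0,0.5],[0,0,2,0,0,0,0.5],[0,0,6,0,0,0,0.5],[-4,8,16,0,0,0,1],[-10,17.4,22,0,0,0,1],[-10,17.4,22,0,0,0,1],[-10,17.4,22,0,0,0,1],[-10,17.4,22,0,0,0,1]]]'
python3 - <<'E'
from h import *
p,R,s=pose();print(p.round(4),R.round(3))
im,d=imaging.capture('wrist');cv2.imwrite('pics/w5.png',im);np.save('pics/w5.npy',d);np.savez('pics/w5p.npz',p=p,R=R)
it,_=imaging.capture('top');cv2.imwrite('pics/t5.png',it)
def g(im):
    im=im.copy();cv2.line(im,(200,0),(200,400),(0,0,255),1);cv2.line(im,(0,200),(400,200),(0,0,255),1);return im
cv2.imwrite('pics/o5.png',np.hstack([g(wortho(im,p,R,.148,.5075,-.0055,.05,400)),g(wortho(im,p,R,.04,.608,-.1805,.06,400))]))
E
```

```text
time: 8.07
position: [0.5067, -0.0036, 0.3536]
orientation: [2.981, 1.565, 0.14]
ft_force: [0.3, -0.8, -0.2]
grip_width: 0.093
[ 0.5067 -0.0036  0.3536] [[ 0.005  0.296 -0.955]
 [ 0.001 -0.955 -0.296]
 [-1.     0.001 -0.005]]
```

View pics/o5.png

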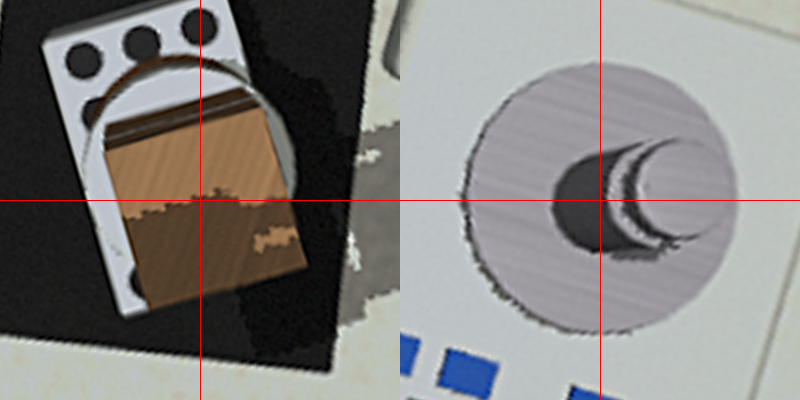

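View pics/w5.png

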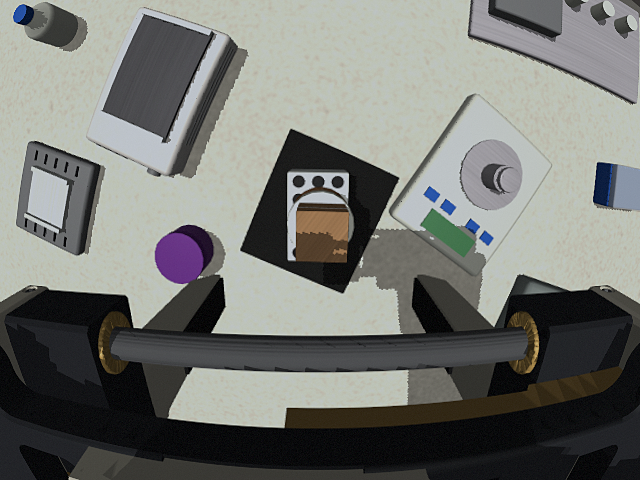

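```bash
python3 -m creep '[[[-0.1,-0.25,-6,0,0,-0.02,1],[-0.1,-0.25,-11,0,0,-0.02,1],[-0.1,-0.25,-14,0,0,-0.02,1],[-0.1,-0.25,-15.7,0,0,-0.02,1],[-0.1,-0.25,-15.7,0,0,-0.02,1],[-0.1,-0.25,-15.7,0,0,-0.02,1]]]'
python3 - <<'E'
from h import *
im,d=imaging.capture('wrist');cv2.imwrite('pics/w6.png',im)
it,_=imaging.capture('scene');cv2.imwrite('pics/s6.png',cv2.resize(it[150:300,230:400],None,fx=3,fy=3))
E
```

```text
time: 8.93
position: [0.507, -0.0099, 0.1928]
orientation: [0.603, 1.57, -2.264]
ft_force: [0.3, -0.6, -0.3]
grip_width: 0.0933
```

View pics/w6.png

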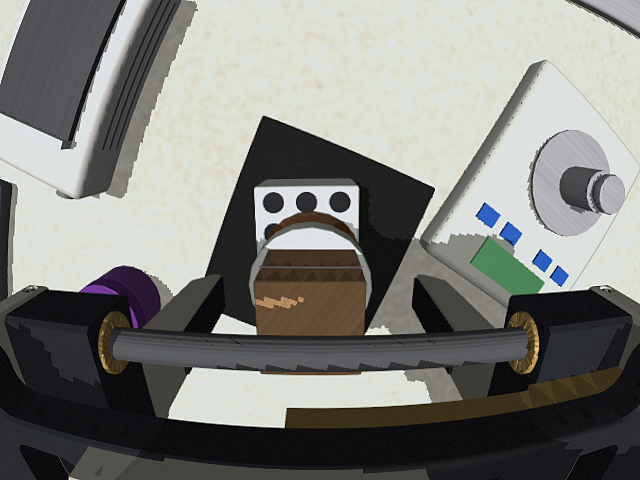

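View pics/s6.png

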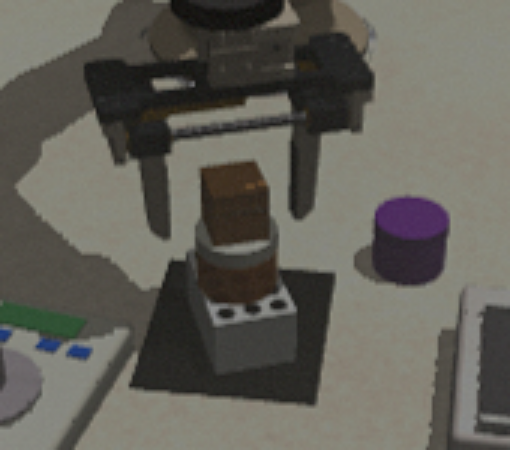

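```bash
python3 -m creep '[[[-0.1,0.33,0.3,0,0,0,1],[-0.1,0.33,0.3,0,0,0,1],[-0.1,0.33,0.3,0,0,0,1]]]'; python3 -m creep '[[[0,0,0,0,0,0,1],[0,0,0,0,0,0,1]]]'
python3 - <<'E'
from h import *
im,d=imaging.capture('wrist');cv2.imwrite('pics/w7.png',im[200:380,180:460].repeat(2,0).repeat(2,1))
E
```

```text
time: 9.4
position: [0.5057, -0.0057, 0.1961]
orientation: [2.877, 1.57, 0.011]
ft_force: [0.4, -1.1, -0.6]
grip_width: 0.0927
time: 9.65
position: [0.5056, -0.0059, 0.1957]
orientation: [-0.017, 1.571, -2.883]
ft_force: [0.4, -0.4, -0.8]
grip_width: 0.0933
```

View pics/w7.png

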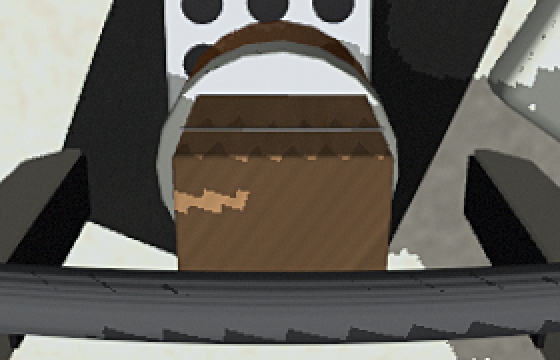

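```bash
python3 -m creep '[[[0,0,0,0,0,0,-1],[0,0,0,0,0,0,-1],[0,0,0,0,0,0,-1],[0,0,0,0,0,0,-1],[0,0,0,0,0,0,-1],[0,0,0,0,0,0,-1],[0,0,0,0,0,0,-1]]]'; python3 -m creep '[[[0,0,1,0,0,0,-1],[0,0,3,0,0,0,-1],[0,0,8,0,0,0,-1],[0,0,8,0,0,0,-1]]]'
python3 - <<'E'
from h import *
p,R,s=pose();print(p.round(4),R.round(3))
im,d=imaging.capture('wrist');cv2.imwrite('pics/w8.png',im)
E
```

```text
time: 10.58
position: [0.5057, -0.0059, 0.1957]
orientation: [0.612, 1.571, -2.254]
ft_force: [-0.3, -1.0, -0.3]
grip_width: 0.0417
time: 11.08
position: [0.5069, -0.0057, 0.2792]
orientation: [2.921, 1.565, 0.055]
ft_force: [0.3, 0.1, -0.5]
grip_width: 0.0421
[ 0.5069 -0.0057  0.2792] [[ 0.006  0.272 -0.962]
 [ 0.    -0.962 -0.272]
 [-1.     0.001 -0.006]]
```

View pics/w8.png

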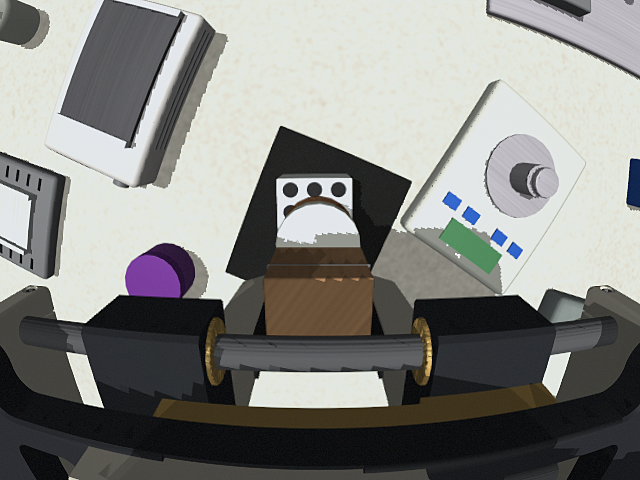

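```bash
python3 -m creep '[[[-1,5,0,0,0,-0.05,-1],[-2.4,10,0,0,0,-0.1,-1],[-3.8,16,0,0,0,-0.15,-1],[-5.2,22,0,0,0,-0.2,-1],[-6.6,28,0,0,0,-0.27,-1],[-8,34,0,0,0,-0.34,-1],[-8.5,35.9,0,0,0,-0.34,-1],[-8.5,35.9,0,0,0,-0.34,-1],[-8.5,35.9,-6,0,0,-0.34,-1],[-8.5,35.9,-12,0,0,-0.34,-1],[-8.5,35.9,-14,0,0,-0.34,-1],[-8.5,35.9,-14.5,0,0,-0.34,-1],[-8.5,35.9,-14.5,0,0,-0.34,-1],[-8.5,35.9,-14.5,0,0,-0.34,-1]]]'
python3 - <<'E'
from h import *
p,R,s=pose();print(p.round(4),R.round(3))
im,d=imaging.capture('wrist');cv2.imwrite('pics/w9.png',im)
E
```

```text
time: 12.88
position: [0.4214, 0.353, 0.1319]
orientation: [-2.374, 1.569, 0.703]
ft_force: [0.1, -0.4, -0.6]
grip_width: 0.0417
[0.4214 0.353  0.1319] [[ 0.001 -0.065 -0.998]
 [ 0.001 -0.998  0.065]
 [-1.    -0.001 -0.001]]
```

View pics/w9.png

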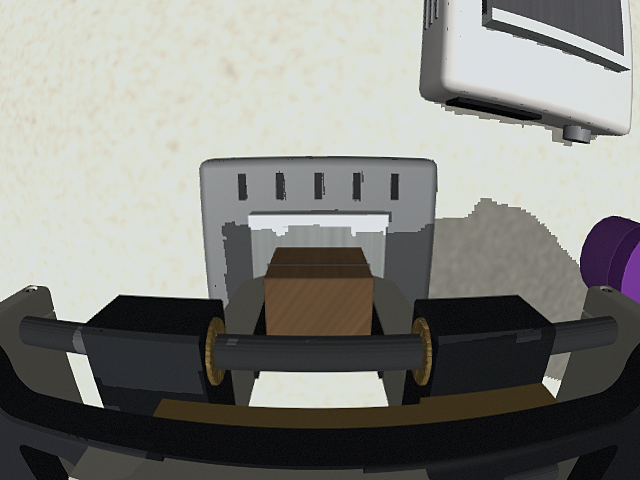

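```bash
python3 -m creep '[[[0,0,-0.6,0,0,0,-1],[0,0,-0.9,0,0,0,-1],[0,0,-1.05,0,0,0,-1],[0,0,-1.2,0,0,0,-1],[0,0,-1.2,0,0,0,-1]]]'
```

```text
time: 13.55
position: [0.4205, 0.3532, 0.1197]
orientation: [-2.643, 1.57, 0.434]
ft_force: [-2.3, -1.8, 14.6]
grip_width: 0.0419
```

```bash
python3 -m creep '[[[0,0,0,0,0,0,0.4],[0,0,0,0,0,0,0.4],[0,0,0,0,0,0,0.4],[0,0,0,0,0,0,0.4],[0,0,2,0,0,0,0.4],[0,0,7,0,0,0,0.4],[1,-6,14,0,0,0.05,1],[2.4,-12,18,0,0,0.1,1],[3.8,-18,20,0,0,0.2,1],[5.2,-24,20,0,0,0.25,1],[6.6,-30,20,0,0,0.34,1],[8.5,-35.9,20,0,0,0.34,1],[8.5,-35.9,20,0,0,0.34,1],[8.5,-35.9,20,0,0,0.34,1],[8.5,-35.9,20,0,0,0.34,1]]]'
python3 - <<'E'
from h import *
p,R,s=pose();print(p.round(4),R.round(3))
im,d=imaging.capture('wrist');cv2.imwrite('pics/w10.png',im);np.savez('pics/w10p.npz',p=p,R=R)
def g(im):
    im=im.copy();cv2.line(im,(200,0),(200,400),(0,0,255),1);cv2.line(im,(0,200),(400,200),(0,0,255),1);return im
cv2.imwrite('pics/o10.png',np.hstack([g(wortho(im,p,R,.104,.506,-.0055,.05,400)),g(wortho(im,p,R,.028,.4215,.3535,.06,400))]))
it,_=imaging.capture('top');cv2.imwrite('pics/t10.png',np.hstack([g(ortho('top',it,.104,.506,-.0055,.05,400)),g(ortho('top',it,.072,.4215,.3535,.06,400))]))
E
```

```text
time: 15.42
position: [0.5054, -0.0052, 0.3186]
orientation: [-1.019, 1.57, 2.399]
ft_force: [-0.3, 1.1, -0.1]
grip_width: 0.0931
[ 0.5054 -0.0052  0.3186] [[-0.     0.273 -0.962]
 [ 0.    -0.962 -0.273]
 [-1.    -0.     0.   ]]
```

View pics/o10.png

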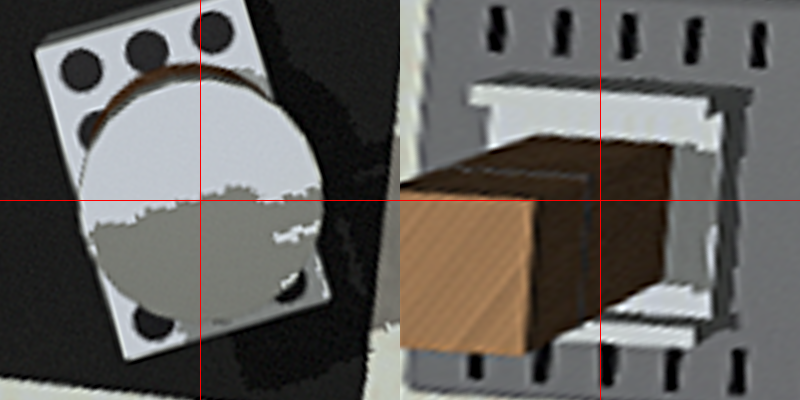

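View pics/t10.png

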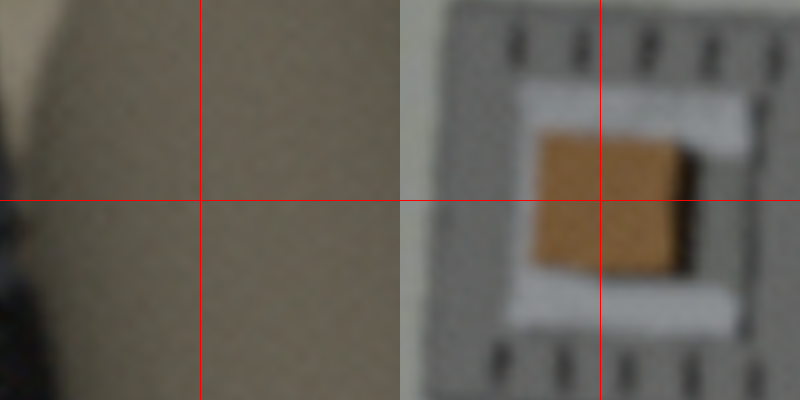

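```bash
python3 -m creep '[[[0,0,-6,0,0,0,1],[0,0,-11,0,0,0,1],[0,0,-15,0,0,0,1],[0,0,-17.2,0,0,0,1],[0,0,-17.2,0,0,0,1],[0,0,-17.2,0,0,0,1]]]'
python3 - <<'E'
from h import *
im,d=imaging.capture('wrist');cv2.imwrite('pics/w11.png',im[200:380,180:460].repeat(2,0).repeat(2,1))
E
```

```text
time: 16.27
position: [0.5059, -0.0051, 0.1475]
orientation: [-3.091, 1.57, 0.328]
ft_force: [-0.8, -0.5, -0.5]
grip_width: 0.0929
```

View pics/w11.png

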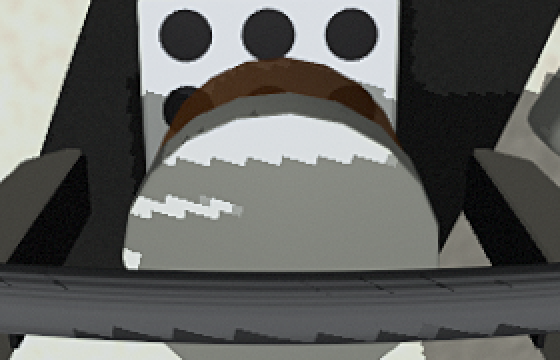

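```bash
python3 -m creep '[[[0,0,0,0,0,0,-1],[0,0,0,0,0,0,-1],[0,0,0,0,0,0,-1],[0,0,0,0,0,0,-1],[0,0,0,0,0,0,-1],[0,0,0,0,0,0,-1]]]'; python3 -m creep '[[[0,0,1,0,0,0,-1],[0,0,3,0,0,0,-1],[0,0,8,0,0,0,-1],[0,0,8,0,0,0,-1],[0,0,8,0,0,0,-1]]]'
python3 - <<'E'
from h import *
p,R,s=pose();print(p.round(4),R.round(3))
im,d=imaging.capture('wrist');cv2.imwrite('pics/w12.png',im)
E
```

```text
time: 17.08
position: [0.5058, -0.0059, 0.1469]
orientation: [2.492, 1.571, -0.374]
ft_force: [-1.7, 0.3, 6.0]
grip_width: 0.0616
time: 17.7
position: [0.5054, -0.0059, 0.2267]
orientation: [2.279, 1.571, -0.587]
ft_force: [-0.3, -0.1, -2.5]
grip_width: 0.0614
[ 0.5054 -0.0059  0.2267] [[ 0.     0.272 -0.962]
 [-0.    -0.962 -0.272]
 [-1.     0.    -0.   ]]
```

View pics/w12.png

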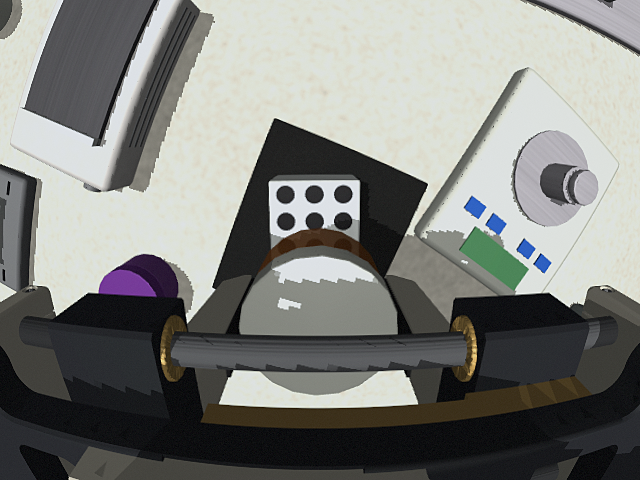

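```bash
python3 -m creep '[[[-1,-5,1,0,0,0,-1],[-2,-11,1,0,0,0,-1],[-3,-17,1,0,0,0,-1],[-4,-23,1,0,0,0,-1],[-5,-29,1,0,0,0,-1],[-6.5,-34.6,1,0,0,0,-1],[-6.5,-34.6,1,0,0,0,-1],[-6.5,-34.6,-3,0,0,0,-1],[-6.5,-34.6,-6,0,0,0,-1],[-6.5,-34.6,-7,0,0,0,-1],[-6.5,-34.6,-7,0,0,0,-1],[-6.5,-34.6,-7,0,0,0,-1]]]'
python3 - <<'E'
from h import *
p,R,s=pose();print(p.round(4),R.round(3))
im,d=imaging.capture('wrist');cv2.imwrite('pics/w13.png',im)
E
```

```text
time: 19.25
position: [0.4411, -0.3518, 0.1575]
orientation: [2.296, 1.57, -0.57]
ft_force: [0.7, -0.8, -1.5]
grip_width: 0.0617
[ 0.4411 -0.3518  0.1575] [[ 0.001  0.273 -0.962]
 [-0.001 -0.962 -0.273]
 [-1.     0.001 -0.001]]
```

View pics/w13.png

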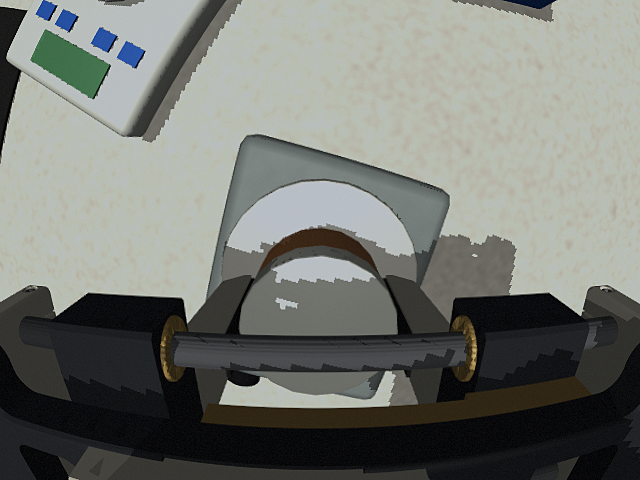

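```bash
python3 -m creep '[[[0,0,-0.8,0,0,0,-1],[0,0,-1.15,0,0,0,-1],[0,0,-1.3,0,0,0,-1],[0,0,-1.4,0,0,0,-1],[0,0,-1.45,0,0,0,-1],[0,0,-1.45,0,0,0,-1]]]'
```

```text
time: 20.05
position: [0.4406, -0.3518, 0.1429]
orientation: [1.416, 1.571, -1.45]
ft_force: [-1.1, 1.1, 8.1]
grip_width: 0.0614
```

```bash
python3 -m creep '[[[0,0,0,0,0,0,0.6],[0,0,0,0,0,0,0.6],[0,0,0,0,0,0,0.9],[0,0,0,0,0,0,1],[0,0,0,0,0,0,1],[0,0,2,0,0,0,1],[0,0,7,0,0,0,1],[1,6,12,0,0,0,1],[2,12,14,0,0,0,1],[3,18,14,0,0,0,1],[4,24,14,0,0,0,1],[5,30,14,0,0,0,1],[6.5,34.6,14,0,0,0,1],[6.5,34.6,14,0,0,0,1],[6.5,34.6,14,0,0,0,1],[6.5,34.6,14,0,0,0,1]]]'
python3 - <<'E'
from h import *
p,R,s=pose();print(p.round(4),R.round(3))
im,d=imaging.capture('wrist');cv2.imwrite('pics/w14.png',im);np.savez('pics/w14p.npz',p=p,R=R)
it,_=imaging.capture('top')
def g(im):
    im=im.copy();cv2.line(im,(200,0),(200,400),(0,0,255),1);cv2.line(im,(0,200),(400,200),(0,0,255),1);return im
cv2.imwrite('pics/o14.png',np.hstack([g(wortho(im,p,R,.054,.505,-.004,.07,400)),g(ortho('top',it,.1,.44,-.352,.08,400))]))
E
```

```text
time: 22.05
position: [0.5053, -0.0074, 0.2821]
orientation: [0.515, 1.57, -2.353]
ft_force: [0.1, -0.1, 0.3]
grip_width: 0.0936
[ 0.5053 -0.0074  0.2821] [[-0.001  0.27  -0.963]
 [-0.001 -0.963 -0.27 ]
 [-1.     0.     0.001]]
```

View pics/o14.png

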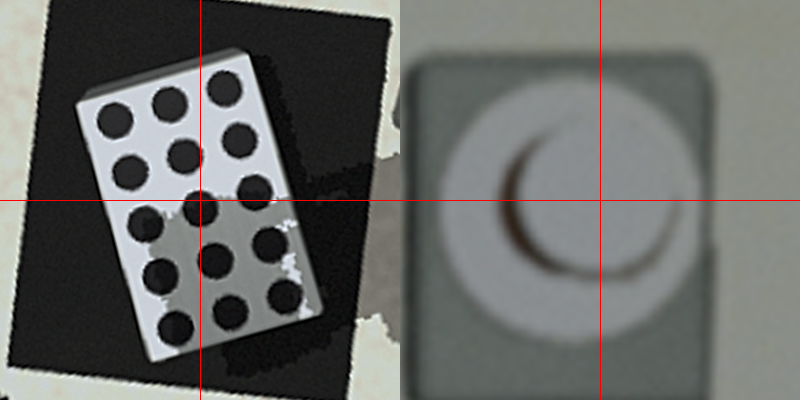

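```bash
python3 -m creep '[[[-0.3,0.3,-6,0,0,0.01,1],[-0.3,0.3,-11,0,0,0.01,1],[-0.3,0.3,-15,0,0,0.01,1],[-0.3,0.3,-17.5,0,0,0.01,1],[-0.3,0.3,-18.4,0,0,0.01,1],[-0.3,0.3,-18.4,0,0,0.01,1],[-0.3,0.3,-18.4,0,0,0.01,1]]]'
python3 - <<'E'
from h import *
p,R,s=pose();print(p.round(4),R.round(3))
im,d=imaging.capture('wrist');cv2.imwrite('pics/w15.png',im)
E
```

```text
time: 23.02
position: [0.5031, -0.0031, 0.0992]
orientation: [2.897, 1.569, 0.041]
ft_force: [-0.7, -0.3, -0.1]
grip_width: 0.0929
[ 0.5031 -0.0031  0.0992] [[ 0.001  0.281 -0.96 ]
 [ 0.    -0.96  -0.281]
 [-1.     0.    -0.001]]
```

View pics/w15.png

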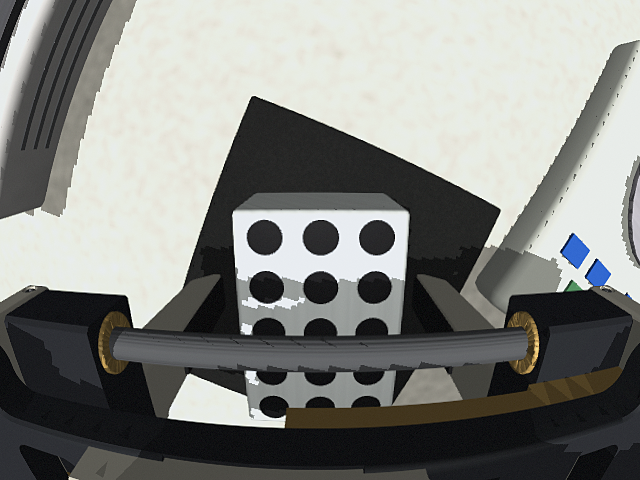

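The block is centred between the fingers and parallel to them. Closing and lifting.

```bash
python3 -m creep '[[[0,0,0,0,0,0,-1],[0,0,0,0,0,0,-1],[0,0,0,0,0,0,-1],[0,0,0,0,0,0,-1],[0,0,0,0,0,0,-1],[0,0,0,0,0,0,-1]]]'; python3 -m creep '[[[0,0,0.5,0,0,0,-1],[0,0,2,0,0,0,-1],[0,0,5,0,0,0,-1],[0,0,10,0,0,0,-1],[0,0,12,0,0,0,-1],[0,0,12,0,0,0,-1]]]'
python3 - <<'E'
from h import *
p,R,s=pose();print(p.round(4),R.round(3))
im,d=imaging.capture('wrist');cv2.imwrite('pics/w16.png',im)
np.savez('pics/w16p.npz',p=p,R=R)
E
```

```text
time: 23.82
position: [0.5028, -0.003, 0.0984]
orientation: [2.302, 1.57, -0.554]
ft_force: [-0.1, -1.9, 6.1]
grip_width: 0.0641
time: 24.58
position: [0.5029, -0.0029, 0.2201]
orientation: [2.892, 1.568, 0.036]
ft_force: [-0.2, -0.4, -6.4]
grip_width: 0.0641
[ 0.5029 -0.0029  0.2201] [[ 0.003  0.282 -0.96 ]
 [ 0.    -0.96  -0.282]
 [-1.     0.001 -0.003]]
```

View pics/w16.png

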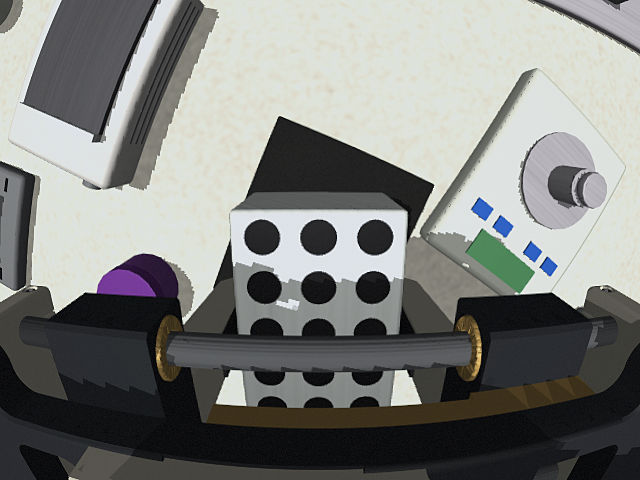

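```bash
python3 -m creep '[[[2,4,1,0,0,-0.08,-1],[4,8,1,0,0,-0.16,-1],[6,12,1,0,0,-0.24,-1],[8,16,1,0,0,-0.32,-1],[10.1,21.5,1,0,0,-0.43,-1],[10.1,21.5,1,0,0,-0.43,-1],[10.1,21.5,-2,0,0,-0.43,-1],[10.1,21.5,-4.5,0,0,-0.43,-1],[10.1,21.5,-5.2,0,0,-0.43,-1],[10.1,21.5,-5.2,0,0,-0.43,-1],[10.1,21.5,-5.2,0,0,-0.43,-1]]]'
python3 - <<'E'
from h import *
p,R,s=pose();print(p.round(4),R.round(3))
im,d=imaging.capture('wrist');cv2.imwrite('pics/w17.png',im)
it,_=imaging.capture('scene');cv2.imwrite('pics/s17.png',cv2.resize(it[170:330,340:540],None,fx=3,fy=3))
E
```

```text
time: 26.0
position: [0.604, 0.2121, 0.1669]
orientation: [-2.623, 1.57, 0.374]
ft_force: [0.5, 0.0, -7.3]
grip_width: 0.0637
[0.604  0.2121 0.1669] [[ 0.001 -0.144 -0.99 ]
 [ 0.    -0.99   0.144]
 [-1.    -0.    -0.001]]
```

View pics/w17.png

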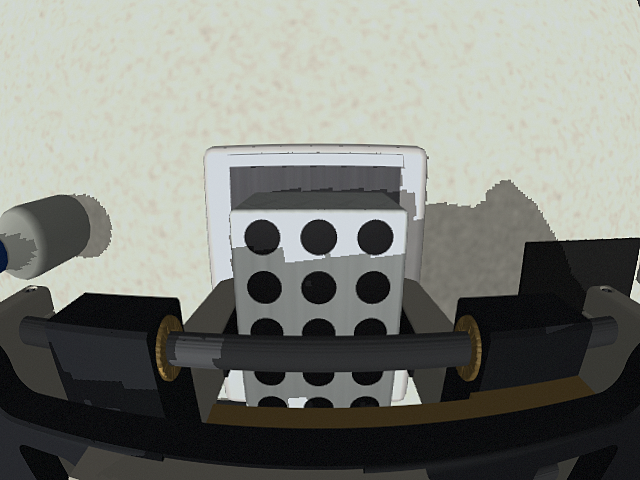

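View pics/s17.png

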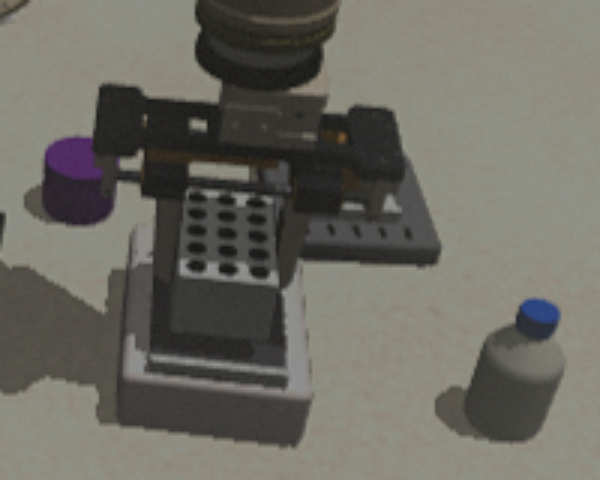

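```bash
python3 -m creep '[[[0,0,-0.8,0,0,0,-1],[0,0,-1.2,0,0,0,-1],[0,0,-1.4,0,0,0,-1],[0,0,-1.5,0,0,0,-1],[0,0,-1.6,0,0,0,-1],[0,0,-1.6,0,0,0,-1]]]'
python3 - <<'E'
from h import *
im,d=imaging.capture('wrist');cv2.imwrite('pics/w18.png',im)
E
```

```text
time: 26.85
position: [0.6037, 0.2122, 0.1505]
orientation: [-2.523, 1.571, 0.474]
ft_force: [-0.6, 0.1, -3.1]
grip_width: 0.0637
```

View pics/w18.png

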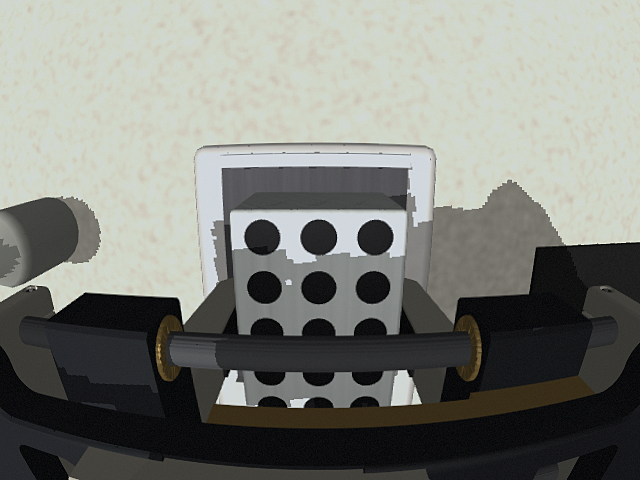

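Contact is just starting: fz has gone from −7 to −3 N. A little lower before releasing.

```bash
python3 -m creep '[[[0,0,-0.05,0,0,0,-1],[0,0,-0.1,0,0,0,-1],[0,0,-0.1,0,0,0,-1]]]'
```

```text
time: 27.28
position: [0.6037, 0.2122, 0.1504]
orientation: [-2.709, 1.57, 0.288]
ft_force: [-4.8, -1.0, 9.1]
grip_width: 0.0639
```

```bash
python3 -m creep '[[[0,0,0,0,0,0,0.6],[0,0,0,0,0,0,0.6],[0,0,0,0,0,0,1],[0,0,0,0,0,0,1],[0,0,0,0,0,0,1],[0,0,2,0,0,0,1],[0,0,7,0,0,0,1],[0,0,13,0,0,0,1],[-4,-6,19,0,0,0,1],[-10,-12,25,0,0,0,1],[-10,-18,27,0,0,0,1],[-10,-21,27,0,0,0,1],[-10,-21,27,0,0,0,1],[-10,-21,27,0,0,0,1],[-10,-21,27,0,0,0,1]]]'
python3 - <<'E'
from h import *
p,R,s=pose();print(p.round(4))
im,d=imaging.capture('wrist');cv2.imwrite('pics/w19.png',im)
it,dt=imaging.capture('top');cv2.imwrite('pics/t19.png',it)
i2,ds=imaging.capture('scene');cv2.imwrite('pics/s19.png',i2);np.save('pics/s19.npy',ds);np.save('pics/t19.npy',dt)
def g(im):
    im=im.copy();cv2.line(im,(130,0),(130,260),(0,0,255),1);cv2.line(im,(0,130),(260,130),(0,0,255),1);return im
cv2.imwrite('pics/o19.png',np.hstack([g(wortho(im,p,R,.106,.604,.2125,.08,260)),g(wortho(im,p,R,.072,.4215,.3535,.08,260)),g(wortho(im,p,R,.086,.608,-.1805,.06,260))]))
for n,d in(('top',dt),('scene',ds)):
    P=cloud(n,d)
    for nm,x,y,z in(('blk',.604,.2125,.106),('cart',.4215,.3535,.072),('jar',.44,-.352,.1),('wt',.608,-.1805,.086)):
        m=(d>0)&(abs(P[...,2]-z)<.005)&(abs(P[...,0]-x)<.08)&(abs(P[...,1]-y)<.08);q=P[m]
        if len(q):print(n,nm,len(q),q.mean(0).round(4),((q.min(0)+q.max(0))/2).round(4), np.median(q[:,2]).round(4))
E
```

```text
time: 29.15
position: [0.5037, 0.0031, 0.4189]
orientation: [-0.943, 1.57, 2.055]
ft_force: [-0.0, -0.3, -0.3]
grip_width: 0.0932
[0.5037 0.0031 0.4189]
top blk 736 [0.6047 0.212  0.1058] [0.6056 0.212  0.106 ] 0.1059
top cart 220 [0.4215 0.3522 0.0722] [0.4219 0.3527 0.072 ] 0.0723
top jar 366 [ 0.4429 -0.3504  0.0996] [ 0.444  -0.3511  0.1   ] 0.0996
top wt 63 [ 0.6092 -0.1793  0.0858] [ 0.61   -0.1796  0.0859] 0.0861
scene blk 990 [0.6088 0.211  0.1062] [0.6045 0.2121 0.1053] 0.1063
scene cart 206 [0.4245 0.352  0.0718] [0.4231 0.3529 0.0713] 0.072
scene jar 340 [ 0.4447 -0.3497  0.0998] [ 0.4415 -0.3504  0.099 ] 0.1
scene wt 99 [ 0.6102 -0.1798  0.0856] [ 0.608  -0.1797  0.0849] 0.0859
```

View pics/o19.png

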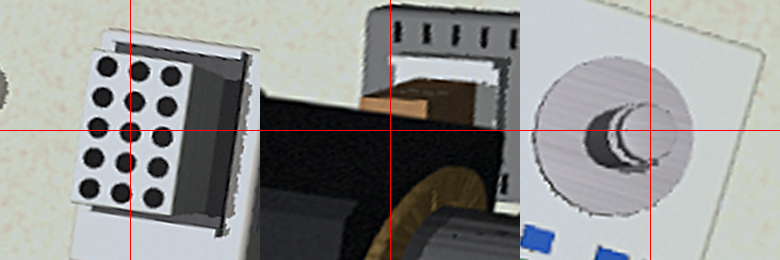

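View pics/s19.png

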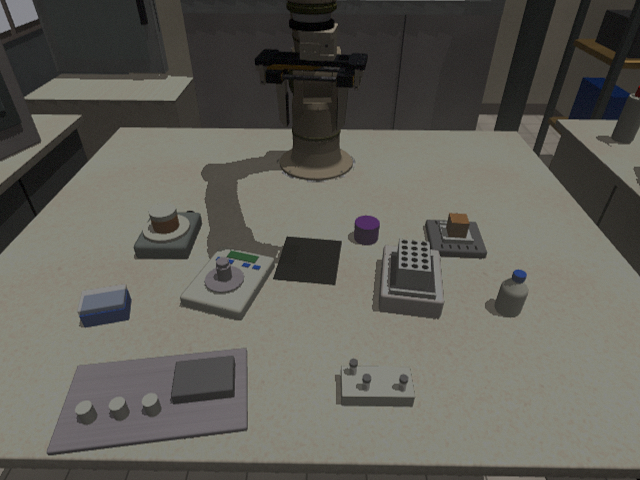

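View pics/t19.png

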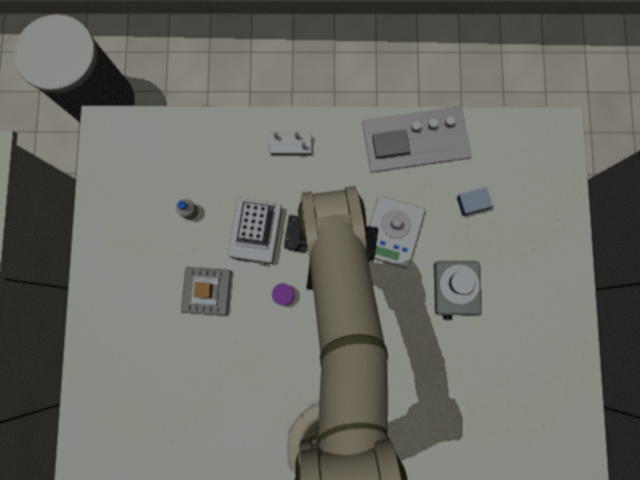

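All four are at the right heights and within about 4 mm of their centres. The bottle and tip box show at their original pixels.

```bash
python3 -c "
from cell import job
print(job.close_job())"
```

```text
the job is handed in; nothing more can be done
None
```

I took the stack apart in order (weight, carton, jar, block), set each thing on its own station, released everything, retracted the arm and handed the job in. It took about 29 s of the 144 s allowed.

Last checks, from the top and scene depth images and a rectified wrist view:

| Thing | Station | Distance from station centre | Top height above table |
|---|---|---|---|
| Weight | balance pan | about 2 mm | 86 mm, as expected |
| Carton | cold plate | about 2 mm, square between the lips | 72 mm, as expected |
| Jar | stirrer | about 2–4 mm (readings varied) | 100 mm, as expected |
| Block | heater | about 2 mm, lengthwise between the lips | 106 mm, as expected |

- **Bystanders:** the bottle, the tip box and the purple look-alike appear where they were at the start.
- **Disagreements:** none larger than the camera calibration error. The last wrist view of the carton was partly hidden by the gripper, so that check rests on the top and scene cameras. The hand-in reports no verdict, so I don't have the official result.

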